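Prove the clamp screw on the loaded brazing fixture

TASK

One of the two clamp fixtures on the bench has a coiled heating element in it: swing the bar of its clamp screw clockwise (seen from above) until it comes up solid, then lean on the bar's black handle with a steady 12 newtons or so (about 1 N m at the screw) in the same direction for two full seconds, to prove that the screw holds without turning any further. Never lean harder than 15 newtons: at about 16 the brass insert under the screw spins and the fixture is scrap. Then let go, leaving the screw done up, and leave the empty fixture, the two loose heating elements and the wrench alone.

Things in the scene. Friction and masses are not known exactly. Their poses are not given: they have to be found in the camera images.
- station: loaded clamp fixture, fixed to the bench: dark steel base 160 x 90 x 14 mm (local x -50 to +110, y +-45), 40 mm round pillar, flat strap (top at 72 mm), and a nest disc on the +x side holding an upright 32 mm wide coiled element with two brass-sleeved legs, 90 mm high. Origin on the bench on the screw's upright axis; local x points from screw to element. Only handle posts rise over 98 mm here
- handle (a point): middle of the loaded fixture's handle: an upright black plastic post, 20 mm in diameter, 86 to 138 mm over the bench (this point at 118 mm), on the end of a level 10 mm round steel bar (axis 86 mm up), 80 mm from the screw's axis, which it circles. It does not spin on its bar; fingers can push, straddle or grip it from above
- screw (a joint): turn of the loaded fixture's clamp screw, rad, growing clockwise from above (tightening). Starts between 0.05 and 0.6, drags lightly (0.08 N m, 1 N at the handle), stays where left, comes up solid at 1.2, where the bar points from the screw along the fixture's local -x; at value v it points along local angle pi + (1.2 - v), counter-clockwise from local x
- bar (a joint): springy wind-up of the bar against its screw, rad, 0 unloaded, positive when pushed in the tightening direction: 0.011 rad per N m, which is only 0.9 mm at the handle for 12 N, less than a reading can show
- insert (a joint): turn of the brass insert that carries the screw, rad: 0, and must stay within 0.04; it spins once the torque passes 1.3 N m (16 N at the handle), and stays spun
- spare: the empty clamp fixture, of the same make and size as the loaded one but with nothing in its nest; origin and axes as there. Not to be used
- spare_handle (a point): middle of the black handle post on the empty fixture's bar, 118 mm up, 80 mm from its screw's axis; to be left where it is (within 20 mm)
- loose_element: a loose coiled heating element lying on the bench on the robot's side of the gap between the fixtures, 32 mm wide, 70 mm long, origin under one end; a bystander
- far_element: another such element, lying just beyond the gap between the fixtures; a bystander
- wrench: a 150 mm steel wrench lying on the bench, near the robot on its left; a bystander
Things that resemble listed ones, but are neither listed nor needed, are in the scene too. What is shaped like the station but turquoise is not meant.

How it is judged:
On the way, in this order (a step that is already met when the one before it is completed fails the run):
1. the clamp screw of the loaded fixture is swung up close to its solid stop (joint above 1.05) (value of joint screw above 1.05 rad), for 0.05 s.
2. the bar is loaded with at least 0.67 N m (8.3 N at the handle) in the tightening direction without a break for 1.5 s, the screw solid at its stop and the insert not turning (value of joint bar above 0.0074 rad and value of joint screw above 1.14 rad and value of joint insert between -0.04 and 0.04 rad), for 1.5 s.
At the end, for the whole second after the job is handed in: the loaded fixture's screw is done up (within 0.06 rad of solid), its bar carries no load (under 0.0025 rad of wind-up), its insert has not turned (within 0.04 rad), and the empty fixture's handle is within 20 mm of where it was (value of joint screw above 1.14 rad and value of joint bar between -0.0025 and 0.0025 rad and value of joint insert between -0.04 and 0.04 rad and distance of spare_handle from where it was at the start of the episode below 0.02 m); the robot touches nothing.
It fails at once if the screw was overloaded: its insert turned by more than 0.04 rad (value of joint insert above 0.04 rad or value of joint insert below -0.04 rad).
It fails at once if the empty fixture's handle was moved by more than 20 mm (distance of spare_handle from where it was at the start of the episode above 0.02 m).
It fails at once if a bystander (loose element or wrench) was pushed by more than 30 mm (distance of any of loose_element, far_element, wrench from where it was at the start of the episode above 0.03 m).
It also fails if it takes over 61 s, if anything falls off the work surface, if the arm or the gripper's body presses on something with over 40 N, if the wrist force passes 120 N, or if a joint passes its speed limit or range.

ROBOT

A 7-joint arm with a two-finger parallel gripper is mounted at the origin on the work surface. World frame = base frame: x ahead of the robot, y to its left, z up, the work surface at z = 0. Lengths are in m, angles in rad, forces in N, time in s.
With the tool pointing down it reaches from about 0.35 to 0.9 m from the base axis. Payload 8.1 kg.
Tool frame: the origin (TCP) lies midway between the tips of the shut fingers; the grasp point (between the pads) lies 19 mm behind it; z points along the fingers, y is the line along which they close (so a half turn about z gives the same grasp; the last joint's range is limited). The gripper opens to 92 mm and grips with 3 to 60 N. Pads are 19 mm wide; open, the fingers measure 130 mm over their backs; the gripper's body (75 mm by 190 mm) begins 47 mm behind the grasp point.
Start: joints at [1.03, 0.434, 0.025, 1.573, -0.012, 1.134, -0.075], TCP at [0.265, -0.566, 0.227] pointing down, gripper open.
Joint ranges: [-2.62, 2.62], [-0.44, 2.09], [-1.27, 1.32], [0.08, 2.57], [-1.32, 4.46], [0.12, 2], [-2.74, 2.74]. Speed limits (rad/s): [2.22, 2.22, 3.01, 3.01, 3.14, 3.14, 3.14].

INTERFACE

Orientations are given as a rotation vector (axis times angle).
In Python, from cell import arm gives the robot as it stands.
- The arm moves only by the tool move_arm, never from a script. Its argument "motion" is a list of rows, each an object of numbers: "tx", "ty", "tz": the shift along the tool's x, y, z normalised to -1 to 1, where 1 is 1000 mm; "twist": the turn about the tool's z normalised to -1 to 1, where 1 is pi/2 rad. In form: [{"tx": .., "ty": .., "tz": .., "twist": ..}, ...]. A call has 1 to 12 rows; each row shifts and turns the commanded pose from where the row before left it, along the tool's axes as they then stand; what a row does not reach is not made up. A row lasts 1/10 s, in which the tool goes at most 50 mm and 8.59 degrees, less where a joint would pass 70% of its speed; a pose out of reach is approached as far as the arm can. A call with a number of a shift or a turn outside -1 to 1 is refused whole. A call with a gripper value outside its range is refused whole. "gripper" is the gripper's target within -1 to 1 (shut at 1, half-way at 0, fully open at -1), set as the call begins (left out, the last holds). The fingers move at their own pace and stop on an object; "squeeze" is the grip in N (left out, the last holds). Time passes only in rows, so rows that do not move let the fingers close. It gives the time, the measured TCP pose, the force, the opening and the grip force at its end, in the units of the state.
- arm.observe(): the state, without advancing time (a new reading comes with each control period).
- arm.get_image(name): name is "scene" or "top" or "wrist"; returns the picture (384x512x3 uint8, red, green, blue); there is no depth.
- arm.calibration(name): a dict with "K" (3x3 intrinsics, pixels), "T" (4x4, takes a point from camera to world coordinates). Camera axes: x right, y down, z forward; pixel columns grow to the right and rows downward; lengths in m; the calibration is good to about 2 mm. A picture is of the moment at which its call begins: read the wrist's pose just before it. calibration takes no time and is no camera call; for the wrist camera it gives the pose at the moment of the call.
- arm.sign_off(): hands the job in; it is judged then, once.
Trained networks look in the newest picture that a camera, given by its name, has taken for a name from the list of things; names that differ only in an ending like _2 or _b are one class to them, and where a whole thing is asked for, a point or a joint stands for the part that bears it (a point fixed in the world has none). Each returns a list of dicts, best first, with "conf" (0 to 1); they miss things now and then, are a little off and sometimes report something else, mostly with a low value. They report only what shows in the picture. A call takes as long as a camera call. They do not tell look-alikes from the thing itself.
- arm.look_for(camera, query): "point" ([column, row] as shares, 0 to 1, of the picture: columns of its width, rows of its height, amid what is visible of it).
- arm.regions_of(camera, query): "region" (384x512 bool, what is visible of it) and "point" ([column, row] as shares, 0 to 1, of the picture: columns of its width, rows of its height, amid what is visible of it).
- arm.place_of(camera, query): "point" ([column, row] as shares, 0 to 1, of the picture: columns of its width, rows of its height: a listed point, or the origin of a listed thing).
The state is a dict: "clock": time; "joints": joint angles; "dq": joint speeds; "joint_efforts": joint torques, N m; "position": TCP position; "ee_rot": TCP orientation; "force": force on the tool from outside, world axes, zero at the start; "ft_torque": the same for the moment, N m; "width": opening from 0.0 (shut) to 1.0 (fully open); "gripper_force": force on a finger pad.
Only numpy, scipy, OpenCV 4.12 (cv2) and the standard library are available. Lean on these libraries where they do the work, as an engineer would, in place of code of your own. Each camera call takes 0.05 s, during which the arm holds its last target. There are 200 camera calls.

## Working session

There is one attempt and no reset: what is moved stays moved. The work goes in short steps, Python scripts to look and compute and a tool call to move; the robot and the scene stay as the last step left them, time stands still between calls to the robot, and variables do not carry over. Pictures are saved under pics/ and viewed, at most 10 in all, crops included, and the job is handed in when it is done.

Besides the shell and the picture viewer there is one more tool, called after "Request:" as name(argument=value, ...) on one line, values as JSON. move_arm: Moves the arm, as the interface text tells. Scaled input: -1 to 1 covers 1000 mm each way for a shift and pi/2 rad each way for a turn. Its arguments: {"type":"object","properties":{"motion":{"type":"array","items":{"type":"object","properties":{"tx":{"type":"number"},"ty":{"type":"number"},"tz":{"type":"number"},"twist":{"type":"number"}}}},"gripper":{"type":"number"},"squeeze":{"type":"number"}},"required":["motion"]}

```bash
mkdir -p pics; cat > h.py <<'E'
import numpy as np,cv2
from cell import arm
def ray(cam,uv,z):
    c=arm.calibration(cam);K=np.array(c["K"]);T=np.array(c["T"])
    d=T[:3,:3]@np.linalg.solve(K,[uv[0],uv[1],1]);o=T[:3,3]
    return o+d*(z-o[2])/d[2]
def save(cam,n):
    im=np.array(arm.get_image(cam));cv2.imwrite(n,im[:,:,::-1]);return im
E
python3 - <<'E'
from h import *
a=save("top","pics/t.png");b=save("scene","pics/s.png")
for cam in("top","scene"):
  for q,z in(("handle",.118),("spare_handle",.118),("station",0),("spare",0)):
    for r in arm.place_of(cam,q)[:4]:
      uv=np.array(r["point"])*[512,384];print(cam,q,round(r["conf"],2),uv.round(),ray(cam,uv,z).round(3))
print(arm.observe())
E
```

```text
top handle 0.79 [378. 291.] [ 0.264 -0.253  0.118]
top handle 0.45 [212. 186.] [0.516 0.145 0.118]
top spare_handle 0.51 [357. 196.] [ 0.491 -0.211  0.118]
top station 0.75 [196. 175.] [0.566 0.202 0.   ]
top station 0.61 [342. 277.] [ 0.293 -0.19   0.   ]
scene handle 0.78 [311. 199.] [0.506 0.144 0.118]
scene handle 0.63 [182.  99.] [ 0.269 -0.259  0.118]
scene spare_handle 0.72 [162. 162.] [ 0.494 -0.222  0.118]
scene station 0.92 [203. 140.] [ 0.29  -0.198  0.   ]
scene station 0.78 [318. 257.] [0.578 0.186 0.   ]
scene spare 0.93 [181. 217.] [ 0.561 -0.163  0.   ]
{'clock': 0.5, 'joints': array([ 1.0303736 ,  0.43451261,  0.02498079,  1.57322422, -0.01156762,
        1.13400093, -0.0751007 ]), 'dq': array([ 0.00090085,  0.00063562,  0.00029006, -0.00095352,  0.00026977,
       -0.00144255,  0.00198984]), 'joint_efforts': array([-1.04278297e-03, -6.67141342e+01,  9.82864425e-01, -3.14571691e+01,
       -6.08499697e-02,  3.39115493e-02,  4.52964616e-05]), 'position': array([ 0.26495495, -0.56605902,  0.2267244 ]), 'ee_rot': array([ 3.06662606e+00,  6.82164569e-01, -5.07326459e-05]), 'force': array([ 0.28180548, -0.14176984, -0.52334037]), 'ft_torque': array([0.00183008, 0.00353143, 0.01318754]), 'gripper_force': 0.0, 'width': 0.9992346615303578}
```

```bash
ls pics
```

```text
s.png
t.png
```

View pics/t.png

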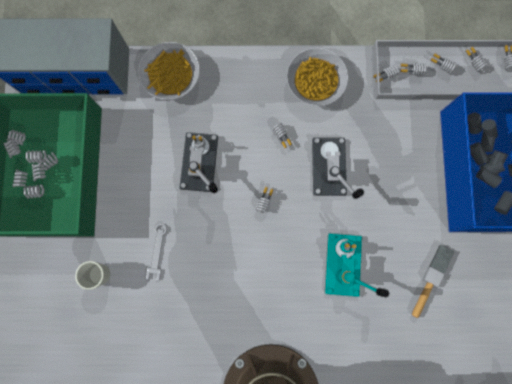

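View pics/s.png

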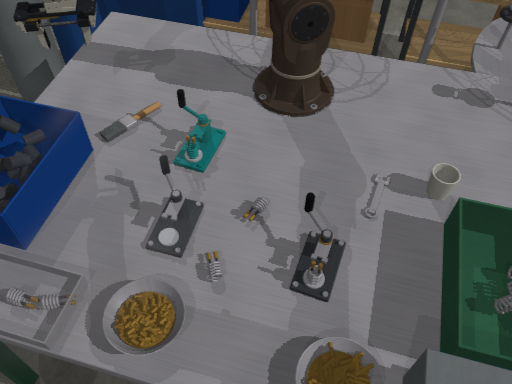

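```bash
python3 - <<'E'
from h import *
b=cv2.imread("pics/s.png");t=cv2.imread("pics/t.png")
A=cv2.resize(b[170:310,270:370],None,fx=4,fy=4,interpolation=2);B=cv2.resize(t[115:215,165:265],None,fx=3.9,fy=5.6,interpolation=2)
cv2.imwrite("pics/c.png",np.hstack([A,cv2.resize(t[120:205,165:235],(390,560-86)) if 0 else cv2.copyMakeBorder(cv2.resize(t[120:205,165:235],(390,474),interpolation=2),0,86,0,0,0)]))
for cam in("top","scene"):
  im=cv2.imread("pics/"+cam[0]+".png")
  for r in arm.regions_of(cam,"station"):
    uv=np.array(r["point"])*[512,384]
    g=r["region"].astype(np.uint8);c=max(cv2.findContours(g,0,2)[0],key=cv2.contourArea)
    print(cam,r["conf"],uv.round());P=np.array([ray(cam,p,0.014)[:2] for p in c[:,0]],np.float32)
    print(cv2.minAreaRect(P),cv2.boxPoints(cv2.minAreaRect(P)).round(3).tolist())
E
```

```text
top 0.7 [342. 268.]
((0.32553035020828247, -0.22404798865318298), (0.16311442852020264, 0.15750178694725037), 89.97577667236328) [[0.24699999392032623, -0.3059999942779541], [0.40400001406669617, -0.3059999942779541], [0.40400001406669617, -0.14300000667572021], [0.24699999392032623, -0.1420000046491623]]
scene 0.87 [196. 143.]
((0.2562246322631836, -0.21972325444221497), (0.3443123698234558, 0.1427014023065567), 20.242353439331055) [[0.07000000029802322, -0.21199999749660492], [0.11900000274181366, -0.34599998593330383], [0.44200000166893005, -0.22699999809265137], [0.3930000066757202, -0.09300000220537186]]
scene 0.85 [315. 261.]
((0.5477421283721924, 0.18726572394371033), (0.29192331433296204, 0.10751845687627792), 4.081547737121582) [[0.39800000190734863, 0.23000000417232513], [0.4059999883174896, 0.12300000339746475], [0.6970000267028809, 0.14399999380111694], [0.6899999976158142, 0.25099998712539673]]
```

View pics/c.png

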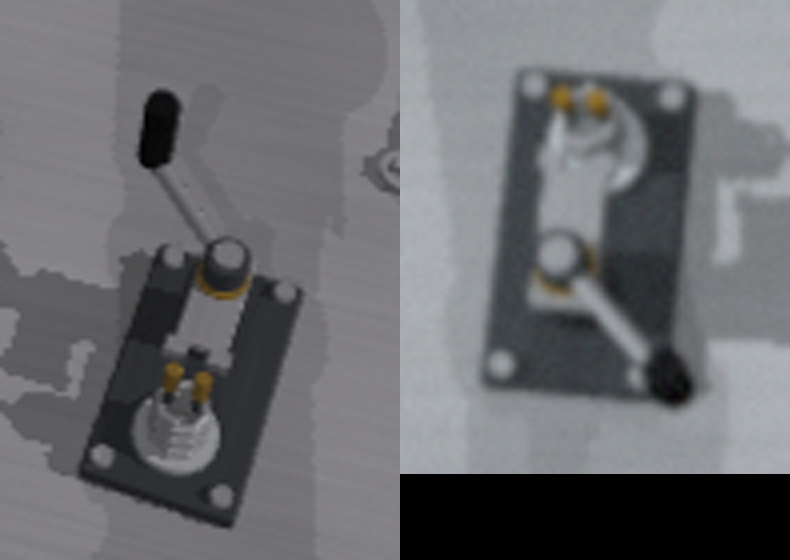

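The loaded fixture is the left dark one: top (199,163), scene (318,265), with a coil and two brass legs in its nest. The dark one at top (330,166) has an empty nest, and the one at top (345,265) is turquoise, so neither is meant. Its handle is at top (212,186) and scene (310,200).

```bash
python3 - <<'E'
from h import *
# base corners from crop (right half)
C=[(518,70),(695,88),(485,383)]
C=[((x-400)/5.571+165-.4,y/5.576+120-.4) for x,y in C]
P=[ray("top",c,.014) for c in C];print(np.round(P,3))
d=P[0]-P[2];psi=np.arctan2(d[1],d[0]);e=P[0]-P[1];psi2=np.arctan2(e[1],e[0])-np.pi/2
print("yaw",psi,psi2,np.linalg.norm(d),np.linalg.norm(e))
ps=(psi+psi2)/2;x=np.array([np.cos(ps),np.sin(ps)]);y=np.array([-x[1],x[0]])
o=np.mean([P[0][:2]-.11*x-.045*y,P[1][:2]-.11*x+.045*y,P[2][:2]+.05*x-.045*y],0);print("origin",o)
print("screw top guess",ray("top",((560-400)/5.571+165,248/5.576+120),.095))
# handle triangulation
def line(cam,uv): 
    a=ray(cam,uv,.1);b=ray(cam,uv,.14);return (a,b)
print("handle top post-top", ray("top",((673-400)/5.571+165,382/5.576+120),.125), "scene post mid",ray("scene",(270+160/4,170+130/4),.112))
s=arm.observe();print(cv2.Rodrigues(s["ee_rot"])[0].round(3))
E
```

```text
[[0.684 0.23  0.014]
 [0.675 0.142 0.014]
 [0.527 0.242 0.014]]
yaw -0.0762044504065354 -0.1052454316603062 0.157164967642872 0.08809404639519433
origin [0.57089148 0.19460194]
screw top guess [0.57473633 0.19393422 0.095     ]
handle top post-top [0.50801468 0.13876119 0.125     ] scene post mid [0.51221876 0.14294601 0.112     ]
[[ 0.906  0.424  0.   ]
 [ 0.424 -0.906 -0.   ]
 [ 0.     0.    -1.   ]]
```

Request:
move_arm(gripper=1, motion=[{"tx":0.033,"ty":-0.031},{"tx":0.033,"ty":-0.031},{"tx":0.033,"ty":-0.031},{"tx":0.033,"ty":-0.031},{"tx":0.033,"ty":-0.031},{"tx":0.033,"ty":-0.031},{"tx":0.033,"ty":-0.031},{"tx":0.033,"ty":-0.031},{"tx":0.033,"ty":-0.031},{"tx":0.033,"ty":-0.031},{"tx":0.033,"ty":-0.031},{"tx":0.033,"ty":-0.031}])

```text
invalid input
```

Request:
move_arm(motion=[{"tx":0.033,"ty":-0.031},{"tx":0.033,"ty":-0.031},{"tx":0.033,"ty":-0.031},{"tx":0.033,"ty":-0.031},{"twist":-0.095},{"twist":-0.095},{"twist":-0.095},{"twist":-0.095},{"twist":-0.095},{"twist":-0.095},{"twist":-0.095},{"twist":-0.095}])

```text
invalid input
```

Request:
move_arm(motion=[{"twist":-0.095},{"twist":-0.095},{"twist":-0.095},{},{}])

```text
invalid input
```

```bash
python3 - <<'E'
from h import *
s=arm.observe();R=cv2.Rodrigues(s["ee_rot"])[0];print(s["clock"],s["position"],np.degrees(np.arctan2(R[1,0],R[0,0])),s["force"],s["width"],s["joints"].round(2))
save("wrist","pics/w.png")
for q in("handle",):
    for r in arm.place_of("wrist",q)[:3]:
      uv=np.array(r["point"])*[512,384];print(q,round(r["conf"],2),uv.round(),ray("wrist",uv,.118).round(3))
for r in arm.place_of("wrist","station")[:2]:
      uv=np.array(r["point"])*[512,384];print(r["conf"],uv.round(),ray("wrist",uv,0).round(3))
E
```

```text
0.6 [ 0.26498094 -0.56607296  0.22676185] 25.080985108952127 [-0.38136881 -0.08725495 -0.47722693] 1.000724932021226 [ 1.03  0.43  0.02  1.57 -0.01  1.13 -0.08]
```

View pics/w.png

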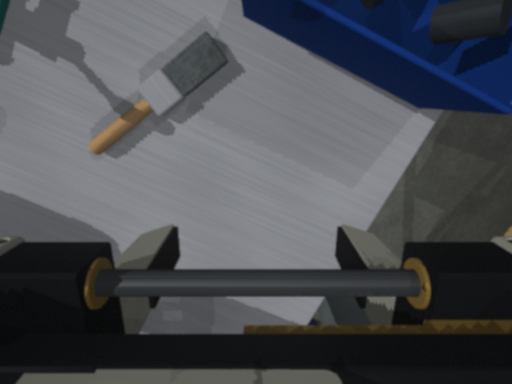

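The arm has not moved; the calls were refused, perhaps because rows need all four keys. The wrist view shows only the putty knife at (160,90) and the blue bin.

Request:
move_arm(gripper=1, motion=[{"tx":0.033,"ty":-0.031,"tz":0,"twist":0},{"tx":0.033,"ty":-0.031,"tz":0,"twist":0},{"tx":0.033,"ty":-0.031,"tz":0,"twist":0},{"tx":0.033,"ty":-0.031,"tz":0,"twist":0},{"tx":0.033,"ty":-0.031,"tz":0,"twist":0},{"tx":0.033,"ty":-0.031,"tz":0,"twist":0},{"tx":0.033,"ty":-0.031,"tz":0,"twist":0},{"tx":0.033,"ty":-0.031,"tz":0,"twist":0},{"tx":0.033,"ty":-0.031,"tz":0,"twist":0},{"tx":0.033,"ty":-0.031,"tz":0,"twist":0},{"tx":0.033,"ty":-0.031,"tz":0,"twist":0},{"tx":0.033,"ty":-0.031,"tz":0,"twist":0}])

```text
clock: 1.95
position: [0.4664, -0.0596, 0.2271]
ee_rot: [3.066, 0.682, 0.001]
force: [0.9, -1.1, 0.1]
width: 0.019
gripper_force: 0.0
```

Request:
move_arm(motion=[{"tx":0.033,"ty":-0.031,"tz":0,"twist":0},{"tx":0.033,"ty":-0.031,"tz":0,"twist":0},{"tx":0.033,"ty":-0.031,"tz":0,"twist":0},{"tx":0.033,"ty":-0.031,"tz":0,"twist":-0.09},{"tx":0,"ty":0,"tz":0,"twist":-0.095},{"tx":0,"ty":0,"tz":0,"twist":-0.095},{"tx":0,"ty":0,"tz":0,"twist":-0.095},{"tx":0,"ty":0,"tz":0,"twist":-0.095},{"tx":0,"ty":0,"tz":0,"twist":-0.095},{"tx":0,"ty":0,"tz":0,"twist":-0.095},{"tx":0,"ty":0,"tz":0,"twist":-0.095},{"tx":0,"ty":0,"tz":0,"twist":-0.095}])

```text
clock: 3.15
position: [0.533, 0.1069, 0.2268]
ee_rot: [1.979, 2.44, 0.0]
force: [-0.1, 0.0, 0.5]
width: 0.006
gripper_force: 0.0
```

Request:
move_arm(motion=[{"tx":0,"ty":0,"tz":0,"twist":-0.095},{"tx":0,"ty":0,"tz":0,"twist":-0.095},{"tx":0,"ty":0,"tz":0,"twist":-0.095},{"tx":0,"ty":0,"tz":0,"twist":0},{"tx":0,"ty":0,"tz":0,"twist":0}])

```text
clock: 3.65
position: [0.533, 0.1068, 0.2267]
ee_rot: [-1.403, -2.811, -0.0]
force: [0.4, -0.2, -0.0]
width: 0.003
gripper_force: 0.0
```

```bash
cat > st.py <<'E'
from h import *
s=arm.observe();R=cv2.Rodrigues(s["ee_rot"])[0];print(s["clock"],s["position"].round(4),np.degrees(np.arctan2(R[1,0],R[0,0])).round(1),"F",s["force"].round(2),"Ftool",(R.T@s["force"]).round(2))
E
python3 - <<'E'
import st
from h import *
save("wrist","pics/w2.png")
for q,z in(("handle",.118),("station",0)):
    for r in arm.place_of("wrist",q)[:3]:
      uv=np.array(r["point"])*[512,384];print(q,round(r["conf"],2),uv.round(),ray("wrist",uv,z).round(3))
E
```

```text
3.65 [0.533  0.1068 0.2267] 127.0 F [ 0.42 -0.18 -0.01] Ftool [-0.39  0.23  0.01]
handle 0.78 [262. 147.] [0.515 0.139 0.118]
station 0.69 [323. 124.] [0.572 0.195 0.   ]
```

View pics/w2.png

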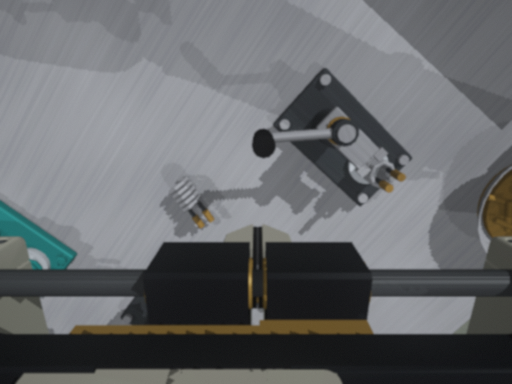

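The black post is at (263,143), straight ahead of the shut fingers (column 257), and the bar runs right to the screw at (344,131). Position error is only a few mm. I'll back off 10 mm and go down to z 0.104.

Request:
move_arm(motion=[{"tx":-0.01,"ty":0,"tz":0.03,"twist":0},{"tx":0,"ty":0,"tz":0.03,"twist":0},{"tx":0,"ty":0,"tz":0.03,"twist":0},{"tx":0,"ty":0,"tz":0.02,"twist":0},{"tx":0,"ty":0,"tz":0.012,"twist":0},{"tx":0,"ty":0,"tz":0,"twist":0},{"tx":0,"ty":0,"tz":0,"twist":0}])

```text
clock: 4.5
position: [0.5394, 0.0993, 0.1055]
ee_rot: [1.396, 2.814, 0.001]
force: [-0.6, 1.5, 0.9]
width: 0.002
gripper_force: 0.0
```

Request:
move_arm(motion=[{"tx":0.008,"ty":0,"tz":0,"twist":0},{"tx":0.008,"ty":0,"tz":0,"twist":0},{"tx":0.006,"ty":0,"tz":0,"twist":0},{"tx":0.005,"ty":0,"tz":0,"twist":0},{"tx":0.005,"ty":0,"tz":0,"twist":0}])

```text
clock: 5.0
position: [0.5194, 0.1248, 0.1049]
ee_rot: [1.395, 2.814, -0.0]
force: [0.5, -2.2, 1.0]
width: 0.005
gripper_force: 0.7
```

```bash
python3 st.py
```

```text
5.0 [0.5194 0.1248 0.1049] 127.2 F [ 0.53 -2.22  0.98] Ftool [-2.09 -0.93 -0.98]
```

Request:
move_arm(motion=[{"tx":0.007,"ty":-0.001,"tz":0,"twist":0.056},{"tx":0.007,"ty":-0.0014,"tz":0,"twist":0.056},{"tx":0.007,"ty":-0.0014,"tz":0,"twist":0.056},{"tx":0.007,"ty":-0.0014,"tz":0,"twist":0.056},{"tx":0.007,"ty":-0.0014,"tz":0,"twist":0.056},{"tx":0.007,"ty":-0.0014,"tz":0,"twist":0.056},{"tx":0.003,"ty":-0.0006,"tz":0,"twist":0.03},{"tx":0,"ty":0,"tz":0,"twist":0}])

```text
clock: 5.8
position: [0.4936, 0.1624, 0.1047]
ee_rot: [2.136, 2.303, -0.0]
force: [-0.8, 0.3, 0.4]
width: 0.009
gripper_force: 0.0
```

```bash
python3 st.py; python3 - <<'E'
from h import *
save("wrist","pics/w3.png")
s=arm.observe();R=cv2.Rodrigues(s["ee_rot"])[0]
c=np.array([.572,.1945]);p=(s["position"]+.0195*R[:,0])[:2]-c;print(np.hypot(*p),np.degrees(np.arctan2(p[1],p[0]))%360)
E
```

```text
5.8 [0.4936 0.1624 0.1047] 94.3 F [-0.85  0.35  0.43] Ftool [ 0.41 -0.82 -0.43]
0.08054859767478326 189.19858740913838
```

View pics/w3.png

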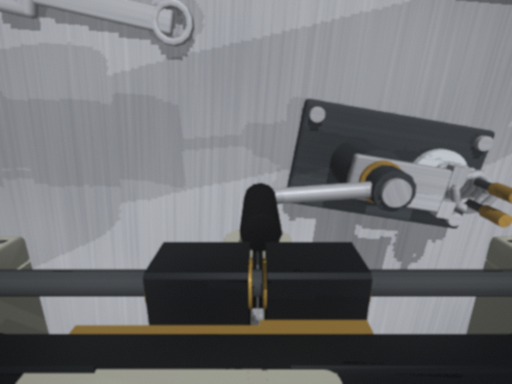

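The post (260,205) is against the fingers and the bar has swung. It is roughly 14° from the stop; I'll go on, then creep.

Request:
move_arm(motion=[{"tx":0.004,"ty":-0.0008,"tz":0,"twist":0.032},{"tx":0.004,"ty":-0.0008,"tz":0,"twist":0.032},{"tx":0.004,"ty":-0.0008,"tz":0,"twist":0.032},{"tx":0,"ty":0,"tz":0,"twist":0},{"tx":0,"ty":0,"tz":0,"twist":0}])

```text
clock: 6.35
position: [0.4916, 0.1737, 0.1047]
ee_rot: [2.302, 2.138, 0.0]
force: [-1.2, -1.1, 0.9]
width: 0.004
gripper_force: 0.0
```

Request:
move_arm(motion=[{"tx":0.001,"ty":0,"tz":0,"twist":0},{"tx":0.001,"ty":0,"tz":0,"twist":0},{"tx":0,"ty":0,"tz":0,"twist":0}])

```text
clock: 6.65
position: [0.4915, 0.1757, 0.1047]
ee_rot: [-2.304, -2.136, 0.0]
force: [-1.1, -0.9, 0.8]
width: 0.009
gripper_force: 0.6
```

```bash
python3 st.py
```

```text
6.65 [0.4915 0.1757 0.1047] 85.7 F [-1.09 -0.88  0.79] Ftool [-0.96 -1.02 -0.79]
```

Request:
move_arm(motion=[{"tx":0.001,"ty":0,"tz":0,"twist":0},{"tx":0.001,"ty":0,"tz":0,"twist":0},{"tx":0,"ty":0,"tz":0,"twist":0}])

```text
clock: 6.95
position: [0.4916, 0.178, 0.1047]
ee_rot: [-2.304, -2.136, 0.0]
force: [-1.9, -0.7, -0.2]
width: 0.004
gripper_force: 0.6
```

Request:
move_arm(motion=[{"tx":0.0005,"ty":0,"tz":0,"twist":0},{"tx":0.0005,"ty":0,"tz":0,"twist":0},{"tx":0,"ty":0,"tz":0,"twist":0}])

```text
clock: 7.25
position: [0.4917, 0.1789, 0.1047]
ee_rot: [-2.304, -2.136, 0.0]
force: [-1.5, -0.6, 0.3]
width: 0.007
gripper_force: 0.6
```

Request:
move_arm(motion=[{"tx":0.0005,"ty":0,"tz":0,"twist":0},{"tx":0.0005,"ty":0,"tz":0,"twist":0},{"tx":0,"ty":0,"tz":0,"twist":0}])

```text
clock: 7.55
position: [0.4918, 0.1799, 0.1047]
ee_rot: [-2.304, -2.136, 0.0]
force: [-1.6, -0.5, -0.3]
width: 0.002
gripper_force: 0.6
```

Request:
move_arm(motion=[{"tx":0.0005,"ty":0,"tz":0,"twist":0},{"tx":0.0005,"ty":0,"tz":0,"twist":0},{"tx":0,"ty":0,"tz":0,"twist":0}])

```text
clock: 7.85
position: [0.492, 0.1809, 0.1047]
ee_rot: [2.304, 2.136, 0.0]
force: [-1.9, -1.1, 0.5]
width: 0.008
gripper_force: 0.6
```

Request:
move_arm(motion=[{"tx":0.0005,"ty":0,"tz":0,"twist":0},{"tx":0.0005,"ty":0,"tz":0,"twist":0},{"tx":0,"ty":0,"tz":0,"twist":0}])

```text
clock: 8.15
position: [0.492, 0.1819, 0.1047]
ee_rot: [-2.304, -2.136, -0.0]
force: [-1.6, -0.5, 0.2]
width: 0.006
gripper_force: 0.6
```

Request:
move_arm(motion=[{"tx":0.0005,"ty":0,"tz":0,"twist":0},{"tx":0.0005,"ty":0,"tz":0,"twist":0},{"tx":0,"ty":0,"tz":0,"twist":0}])

```text
clock: 8.45
position: [0.492, 0.1826, 0.1047]
ee_rot: [2.304, 2.135, -0.001]
force: [-1.4, -2.0, 1.0]
width: 0.002
gripper_force: 1.1
```

Request:
move_arm(motion=[{"tx":0.0005,"ty":0,"tz":0,"twist":0},{"tx":0,"ty":0,"tz":0,"twist":0},{"tx":0,"ty":0,"tz":0,"twist":0}])

```text
clock: 8.75
position: [0.4921, 0.183, 0.1047]
ee_rot: [2.304, 2.135, -0.001]
force: [-0.8, -2.7, -0.2]
width: 0.005
gripper_force: 1.7
```

Request:
move_arm(motion=[{"tx":0.0005,"ty":0,"tz":0,"twist":0},{"tx":0.0005,"ty":0,"tz":0,"twist":0},{"tx":0,"ty":0,"tz":0,"twist":0}])

```text
clock: 9.05
position: [0.492, 0.1837, 0.1046]
ee_rot: [2.304, 2.135, -0.002]
force: [-2.3, -4.4, 0.4]
width: 0.004
gripper_force: 2.6
```

Request:
move_arm(motion=[{"tx":0.0005,"ty":0,"tz":0,"twist":0},{"tx":0.0005,"ty":0,"tz":0,"twist":0},{"tx":0.0005,"ty":0,"tz":0,"twist":0},{"tx":0.0005,"ty":0,"tz":0,"twist":0},{"tx":0,"ty":0,"tz":0,"twist":0}])

```text
clock: 9.55
position: [0.4919, 0.1847, 0.1044]
ee_rot: [2.304, 2.134, -0.004]
force: [-4.5, -7.5, 2.0]
width: 0.006
gripper_force: 4.0
```

```bash
python3 st.py;python3 - <<'E'
from h import *
F=[]
for _ in range(4):
    arm.get_image("wrist");F.append(arm.observe()["force"])
print(np.mean(F,0))
E
```

```text
9.55 [0.4919 0.1847 0.1044] 85.6 F [-4.48 -7.52  1.98] Ftool [-7.85 -3.89 -1.96]
[-2.66070363 -7.89754312  2.20703236]
```

Request:
move_arm(motion=[{"tx":0.0005,"ty":0,"tz":0,"twist":0},{"tx":0.0005,"ty":0,"tz":0,"twist":0},{"tx":0.0005,"ty":0,"tz":0,"twist":0},{"tx":0.0005,"ty":0,"tz":0,"twist":0},{"tx":0,"ty":0,"tz":0,"twist":0}])

```text
clock: 10.25
position: [0.4918, 0.1856, 0.1042]
ee_rot: [2.305, 2.133, -0.007]
force: [-4.1, -10.6, 2.4]
width: 0.007
gripper_force: 5.4
```

```bash
python3 st.py;python3 - <<'E'
from h import *
F=[]
for _ in range(4):
    arm.get_image("wrist");F.append(arm.observe()["force"])
print(np.mean(F,0))
E
```

```text
10.25 [0.4918 0.1856 0.1042] 85.6 F [ -4.13 -10.63   2.36] Ftool [-10.92  -3.3   -2.31]
[ -3.60057479 -10.34058384   2.59632444]
```

Request:
move_arm(motion=[{"tx":0.0004,"ty":0,"tz":0,"twist":0},{"tx":0.0004,"ty":0,"tz":0,"twist":0},{"tx":0,"ty":0,"tz":0,"twist":0},{"tx":0,"ty":0,"tz":0,"twist":0}])

```text
clock: 10.85
position: [0.4918, 0.186, 0.1041]
ee_rot: [2.305, 2.132, -0.008]
force: [-3.8, -11.0, 4.3]
width: 0.003
gripper_force: 6.0
```

Request:
move_arm(motion=[{"tx":0,"ty":0,"tz":0,"twist":0},{"tx":0,"ty":0,"tz":0,"twist":0},{"tx":0,"ty":0,"tz":0,"twist":0},{"tx":0,"ty":0,"tz":0,"twist":0},{"tx":0,"ty":0,"tz":0,"twist":0},{"tx":0,"ty":0,"tz":0,"twist":0},{"tx":0,"ty":0,"tz":0,"twist":0},{"tx":0,"ty":0,"tz":0,"twist":0},{"tx":0,"ty":0,"tz":0,"twist":0},{"tx":0,"ty":0,"tz":0,"twist":0},{"tx":0,"ty":0,"tz":0,"twist":0},{"tx":0,"ty":0,"tz":0,"twist":0}])

```text
clock: 12.05
position: [0.4918, 0.186, 0.1041]
ee_rot: [2.305, 2.132, -0.008]
force: [-4.5, -11.3, 2.4]
width: 0.005
gripper_force: 6.0
```

Request:
move_arm(motion=[{"tx":0,"ty":0,"tz":0,"twist":0},{"tx":0,"ty":0,"tz":0,"twist":0},{"tx":0,"ty":0,"tz":0,"twist":0},{"tx":0,"ty":0,"tz":0,"twist":0},{"tx":0,"ty":0,"tz":0,"twist":0},{"tx":0,"ty":0,"tz":0,"twist":0},{"tx":0,"ty":0,"tz":0,"twist":0},{"tx":0,"ty":0,"tz":0,"twist":0},{"tx":0,"ty":0,"tz":0,"twist":0},{"tx":0,"ty":0,"tz":0,"twist":0}])

```text
clock: 13.05
position: [0.4918, 0.186, 0.1041]
ee_rot: [2.305, 2.132, -0.008]
force: [-3.6, -11.8, 2.6]
width: 0.004
gripper_force: 6.0
```

```bash
python3 - <<'E'
from h import *
F=[]
for _ in range(4):
    arm.get_image("wrist");F.append(arm.observe()["force"])
print(np.mean(F,0));import st
E
```

```text
[ -3.77797649 -11.19230573   3.1566838 ]
13.25 [0.4918 0.186  0.1041] 85.5 F [ -3.79 -11.2    3.16] Ftool [-11.48  -2.92  -3.1 ]
```

It held at about 11.5 N for 2.4 s without creeping. Now I'll back off and lift.

Request:
move_arm(motion=[{"tx":-0.002,"ty":0,"tz":0,"twist":0},{"tx":-0.002,"ty":0,"tz":0,"twist":0},{"tx":-0.003,"ty":0,"tz":0,"twist":0},{"tx":-0.01,"ty":0,"tz":0,"twist":0},{"tx":-0.02,"ty":0,"tz":0,"twist":0},{"tx":0,"ty":0,"tz":-0.03,"twist":0},{"tx":0,"ty":0,"tz":-0.04,"twist":0},{"tx":0,"ty":0,"tz":-0.04,"twist":0},{"tx":0,"ty":0,"tz":0,"twist":0},{"tx":0,"ty":0,"tz":0,"twist":0},{"tx":0,"ty":0,"tz":0,"twist":0}])

```text
clock: 14.35
position: [0.4895, 0.1519, 0.2139]
ee_rot: [-2.304, -2.135, 0.001]
force: [-0.5, -0.1, -0.1]
width: 0.002
gripper_force: 0.0
```

```bash
python3 - <<'E'
import st
from h import *
save("wrist","pics/w4.png")
for r in arm.place_of("wrist","handle")[:3]:
      uv=np.array(r["point"])*[512,384];p=ray("wrist",uv,.118);d=p[:2]-[.572,.1945];print(round(r["conf"],2),uv.round(),p.round(3),np.degrees(np.arctan2(d[1],d[0]))%360)
E
```

```text
14.35 [0.4895 0.1519 0.2139] 85.6 F [-0.54 -0.13 -0.09] Ftool [-0.17 -0.53  0.09]
0.58 [258. 134.] [0.495 0.202 0.118] 174.3790107122887
```

View pics/w4.png

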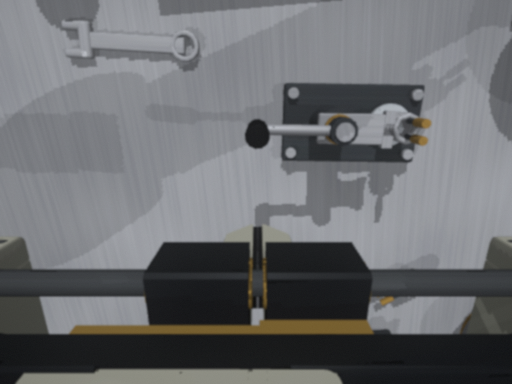

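The bar, from post (257,133) to screw (344,130), lies along the base's long axis on the side away from the element, so it is at its stop. The fingers are clear.

```bash
python3 -c "
from cell import arm;print(arm.sign_off())"
```

```text
the job is handed in; nothing more can be done
None
```

I swung the loaded fixture's screw up to its solid stop, held about 11.5 N on its handle for over 2 s with no sign of movement, then let go and handed the job in; the judge returned no verdict.

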